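# Take the width of a celadon caddy on the bench caliper

### The arm

A 6-joint arm with a two-finger parallel gripper is mounted at the origin on the work surface. World frame = base frame: x ahead of the robot, y to its left, z up, the work surface at z = 0. Lengths are in m, angles in rad, forces in N, time in s.
With the tool pointing down it reaches from about 0.425 to 0.95 m from the base axis. Payload 3.5 kg.
Tool frame: the origin (TCP) lies at the very end of the fingers, on their centre line; the grasp point (between the pads) lies ctrl.grip_point_offset behind it (ctrl.grip_point_offset is the distance from the TCP to the grasp point, in m); z points along the fingers, y is the direction in which the jaws open and shut (so a half turn about z gives the same grasp; the last joint's range is limited). The gripper opens to 85 mm and grips with 20 to 120 N. Pads are 22 mm wide; open, the fingers measure 114 mm over their backs; the gripper's body (76 mm by 85 mm) begins 54 mm behind the grasp point. The pads swing forward as they close: fully open they stand 13 mm farther back than shut.
Start: joints at [-1.364, 0.286, 1.577, -0, 1.279, -0.15], TCP at [0.236, -0.632, 0.231] pointing down, gripper open.
Joint ranges: [-2.77, 2.77], [-0.9, 2.22], [0.21, 2.48], [-1.53, 4.67], [0.24, 2.81], [-2.84, 2.84]. Speed limits (rad/s): [2.79, 2.79, 3.14, 3.14, 3.14, 3.14].

### API

Orientations are given as a 3x3 rotation matrix whose columns are the frame's x, y, z axes.
In Python, from plant import ctrl gives the robot as it stands.
- The arm moves only by the tool step_arm, never from a script. Its argument "rows" is a list of rows, each a list of 3 entries, a list of its own where there are three numbers: the shift along the tool's x, y, z in m, then the turn, a rotation vector about the tool's x, y, z in rad, then the finger opening in m, from 0 to 0.0854. A call has 1 to 10 rows; each row is the pose to reach, as a shift and turn from the pose measured when the call began, along the tool's axes at that moment; what a row does not reach only later rows make up. A row lasts 1/8 s, in which the tool goes at most 62.5 mm and 10.7 degrees, less where a joint would pass 70% of its speed; a pose out of reach is approached as far as the arm can. A call with a gripper value outside its range is refused whole. The fingers move at their own pace and stop on an object; "newtons" is the grip in N (left out, the last holds). Time passes only in rows, so rows that repeat a pose let the fingers close. It gives the time, the measured TCP pose, the force and the opening at its end, in the units of the state.
- ctrl.state(): the state, without advancing time (a new reading comes with each control period).
- ctrl.grab_frame(name): name is "scene" or "top" or "wrist"; returns the picture (420x560x3 uint8, blue, green, red); there is no depth.
- ctrl.calibration(name): a dict with "vfov" (degrees; the focal length in pixels is half the picture's height over the tangent of half this angle, whatever the lens; pixels are square), "cx", "cy" (the principal point, pixels), "k1" (the pictures are not rectified: a ray, as slopes to the right and down, at radius r is drawn at 1 + k1 r^2 times it, then the intrinsics apply), "R" (3x3) and "t" (3): a world point X has camera coordinates R X + t. Camera axes: x right, y down, z forward; pixel columns grow to the right and rows downward; lengths in m; the calibration is good to about 2 mm. A picture is of the moment at which its call begins: read the wrist's pose just before it. calibration takes no time and is no camera call; for the wrist camera it gives the pose at the moment of the call.
- ctrl.sign_off(): hands the job in, once; it reports no verdict.
Trained networks look in the newest picture that a camera, given by its name, has taken for a name from the list of things; names that differ only in an ending like _2 or _b are one class to them, and where a whole thing is asked for, a point or a joint stands for the part that bears it (a point fixed in the world has none). Each returns a list of dicts, best first, with "score" (0 to 1); they miss things now and then, are a little off and sometimes report something else, mostly with a low value. They report only what shows in the picture. A call takes as long as a camera call. They do not tell look-alikes from the thing itself.
- ctrl.find_in(camera, query): "point" ([column, row] in pixels, amid what is visible of it).
- ctrl.regions_of(camera, query): "region" (420x560 bool, what is visible of it) and "point" ([column, row] in pixels, amid what is visible of it).
The state is a dict: "time_s": time; "joint_pos": joint angles; "qvel": joint speeds; "joint_efforts": joint torques, N m; "ee_pos": TCP position; "ee_rot": TCP orientation; "force": force on the tool from outside, world axes, zero at the start; "torque": the same for the moment, N m; "grip_width": opening from 0.0 (shut) to 1.0 (fully open).
Only numpy, scipy, OpenCV 4.12 (cv2) and the standard library are available. Lean on these libraries where they do the work, as an engineer would, in place of code of your own. Each camera call takes 0.05 s, during which the arm holds its last target.

### The job

The celadon tea caddy is to get a made-to-measure storage box, so take its narrow width on the bench caliper: lift it from the tray and set it down gently, upright, on the caliper's board between the open jaws with its long sides along the jaws, and let go. Then close the sliding jaw (its brass thumb post is the handle) until both jaws bear flat on the caddy, held for a moment with a light but definite pressure on the caddy of 3 to 8 N, never more, and without cocking the jaw out of square. Leave the caliper set on the caddy, hands off, and leave everything else where it is.

Things in the scene. Friction and masses are not known exactly. Their poses are not given: they have to be found in the camera images.
- caddy_mid (a point): Celadon tea caddy: rectangular ceramic block, 58 mm long (its x), 56 mm tall, 46 to 54 mm wide (its y; hand-built: this is to be measured), with a round cork stopper 36 mm across, top 72 mm above its foot. The only square-sided vessel. About 0.25 kg, upright on the tray floor. Point: centre of the rectangular body, 28 mm above its foot.
- tray: Shallow dark-stained oak tray drawn out on its runners, 300 x 300 mm, 24 mm high rim, 8 mm walls; its floor is 8 mm above the counter. Fixed. Origin: centre of its underside.
- gauge: Box maker's bench caliper, fixed. Origin: centre of the underside of its base board, 160 (x) x 310 (y) x 16 mm, top at z 0.016. Steel beam along y at x +0.055, 18 mm wide, top at z 0.032. Both jaws reach from the beam to x -0.070, 14 mm thick, from z 0.018 to 0.052, faces along x, square to the beam. A marked brass strip lies flush beside the beam.
- fixed_jaw: The caliper's fixed jaw. Origin on the beam axis in the plane of its measuring face, at counter height: at (0.055, -0.095, 0) in the caliper's frame; same axes. The face looks along +y.
- fixed_face (a point): Point on the fixed jaw's measuring face, 35 mm above the counter, at (-0.015, -0.095, 0.035) in the caliper's frame; half-way along the free length of the jaw.
- sliding_jaw: Sliding jaw: saddle on the beam (34 mm wide, to 32 mm on the +y side of the post, top at z 0.046), jaw and thumb post. Origin on the post's axis, on the beam. Its face looks along -y, 38 mm from that axis. The saddle has springy play: the jaw cocks about it 0.08 rad per N m (10 N at 50 mm from the beam: 0.04 rad) and springs back. Its x is parallel to the caliper's when square.
- jaw_post (a point): Half-way up the upright round brass thumb post of the sliding jaw, 15 mm in diameter, standing clear above its 20 mm wide foot from z = 0.052 to its top at z = 0.088. The point is at z = 0.068.
- jaw_slide (a joint): Opening between the two measuring faces in m (0 shut, 0.148 widest): the sliding jaw moves along the caliper's +y as it grows. It drags with about 4 N and stays where it is left.
- cup_stack: Stack of three celadon cups, 68 mm wide, 71 mm tall, on the tray. Not part of the job. Origin: centre of its underside.
- tea_pet: Terracotta tea pet shaped as a gourd, 60 mm wide and tall, on the tray. Not part of the job. Origin: centre of its underside.
- glass_jar: Round glass jar of tea with a cork lid, 56 mm wide, 72 mm tall, on the tray. Not part of the job. Origin: centre of its underside.
- bamboo_tong: Bamboo tong, 170 mm long, 6 mm thick, lying on the counter to the left of the tray. Not part of the job. Origin: centre of its underside.
- tea_cup: Single celadon cup, 68 mm wide, 42 mm tall, on the counter beyond the caliper. Not part of the job. Origin: centre of its underside.
- waste_bowl: White bowl, 100 mm wide, 50 mm tall, on the counter beyond the caliper. Not part of the job. Origin: centre of its underside.
- teapot: Brown clay teapot, about 140 mm over spout and handle, 77 mm tall, on the counter beyond the tray. Not part of the job. Origin: centre of its underside.
Mind the look-alikes: they are no part of the job. Leave any purple look-alike of the part that bears caddy_mid alone.

How it is judged:
By the outcome, as a careful person would: the job done as asked, in the order asked, and still so for the second after the job is handed in, with the robot touching nothing.
It also fails if it takes over 67 s, if anything falls off the work surface, if the arm or the gripper's body presses on something with over 40 N, if the wrist force passes 120 N, or if a joint passes its speed limit or range.

## Working session

There is one attempt and no reset: what is moved stays moved. The work goes in short steps, Python scripts to look and compute and a tool call to move; the robot and the scene stay as the last step left them, time stands still between calls to the robot, and variables do not carry over. Pictures are saved under pics/ and viewed, and the job is handed in when it is done.

Besides the shell and the picture viewer there is one more tool, called after "Request:" in YAML: its name, and indented under it one key for each argument. step_arm: Moves the arm, as the interface text tells. Its arguments: {"type":"object","properties":{"rows":{"type":"array"},"newtons":{"type":"number"}},"required":["rows"]}

```bash
ls; mkdir -p pics; cat > h.py <<'E'
import numpy as np, cv2
from plant import ctrl
def ray(cam,uv,cal=None):
    c=cal or ctrl.calibration(cam)
    f=210/np.tan(np.radians(c["vfov"])/2)
    d=np.array([(uv[0]-c["cx"])/f,(uv[1]-c["cy"])/f]); u=d.copy()
    for _ in range(30): u=d/(1+c["k1"]*(u@u))
    R=np.array(c["R"]);t=np.array(c["t"])
    o=-R.T@t; v=R.T@np.array([u[0],u[1],1]); return o,v/np.linalg.norm(v)
def atz(cam,uv,z,cal=None):
    o,v=ray(cam,uv,cal); return o+v*(z-o[2])/v[2]
def proj(cam,X,cal=None):
    c=cal or ctrl.calibration(cam)
    f=210/np.tan(np.radians(c["vfov"])/2)
    p=np.array(c["R"])@np.array(X)+np.array(c["t"]); u=p[:2]/p[2]; u=u*(1+c["k1"]*(u@u))
    return np.array([c["cx"]+f*u[0],c["cy"]+f*u[1]])
E
python3 - <<'E'
from h import *
s=ctrl.state(); print(s["time_s"],s["ee_pos"],s["ee_rot"],s["force"],s["grip_width"],ctrl.grip_point_offset)
for c in ["scene","top","wrist"]:
    cal=ctrl.calibration(c); print(c,cal)
    im=ctrl.grab_frame(c); cv2.imwrite(f"pics/{c}0.png",im)
for c in ["scene","top"]:
    for q in ["caddy_mid","tray","gauge","fixed_face","jaw_post","sliding_jaw"]:
        print(c,q,[(np.round(d["point"],1).tolist(),round(d["score"],2)) for d in ctrl.find_in(c,q)][:3])
E
```

```text
pics
0.0 [ 0.23564027 -0.63183175  0.22990257] [[ 9.37022313e-01  3.49269129e-01 -5.09857691e-04]
 [ 3.49269324e-01 -9.37019365e-01  2.37685983e-03]
 [ 3.52417232e-04 -2.40524834e-03 -9.99997045e-01]] [-0.17807865 -0.60820928  0.45430571] 0.9980769591748009 0.0187
scene {'vfov': 42.84253142631046, 'cx': 281.9232639075613, 'cy': 208.1192119741279, 'k1': 0.04069700349836406, 'R': array([[ 0.57943456,  0.81501058,  0.00365338],
       [ 0.48326908, -0.33996537, -0.80676796],
       [-0.6562824 ,  0.46923481, -0.59085709]]), 't': array([-0.36547895, -0.1616179 ,  1.5108346 ])}
top {'vfov': 47.21227576392613, 'cx': 279.9572013538497, 'cy': 210.4247579989076, 'k1': -0.12916748927373037, 'R': array([[-0.04204455, -0.99910277, -0.00509015],
       [-0.9769072 ,  0.04217764, -0.20945968],
       [ 0.20948644, -0.00383403, -0.97780403]]), 't': array([0.06876047, 0.54174218, 0.99666199])}
wrist {'vfov': 61.3026727206172, 'cx': 280.0321939205065, 'cy': 209.78827183879244, 'k1': -0.0619155014640665, 'R': array([[ 0.34815839, -0.93742973, -0.00335278],
       [-0.89924141, -0.3349816 ,  0.28134003],
       [-0.26485963, -0.09493593, -0.95960229]]), 't': array([-0.67392304, -0.03614794,  0.38018564])}
scene caddy_mid [([450.4, 250.2], 0.82), ([331.1, 216.5], 0.75), ([298.1, 150.9], 0.56)]
scene tray [([343.4, 206.5], 0.82)]
scene gauge [([177.5, 297.1], 0.81), ([217.0, 289.7], 0.36)]
scene fixed_face [([126.2, 315.6], 0.69)]
scene jaw_post [([215.3, 286.2], 0.84)]
scene sliding_jaw [([217.1, 289.1], 0.88)]
top caddy_mid [([169.6, 339.2], 0.95), ([160.3, 115.2], 0.92), ([219.4, 202.8], 0.81)]
top tray [([196.3, 235.0], 0.79)]
top gauge [([384.7, 198.0], 0.94)]
top fixed_face [([431.8, 195.4], 0.9)]
top jaw_post [([359.5, 174.6], 0.74)]
top sliding_jaw [([361.3, 175.2], 0.94), ([221.3, 204.3], 0.64)]
```

View pics/top0.png

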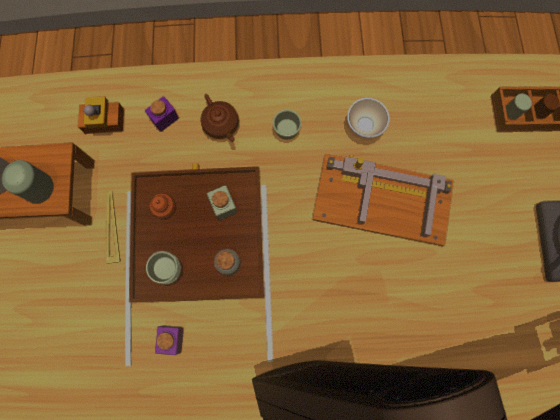

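View pics/scene0.png

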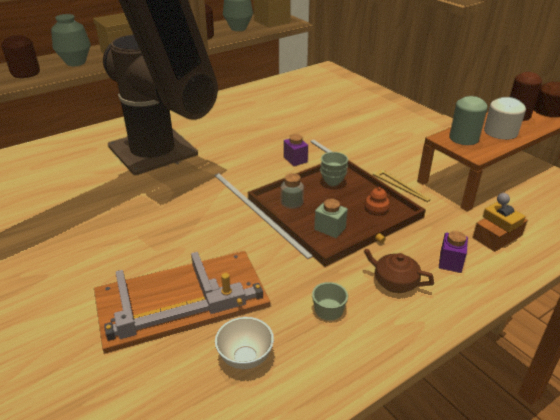

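View pics/wrist0.png

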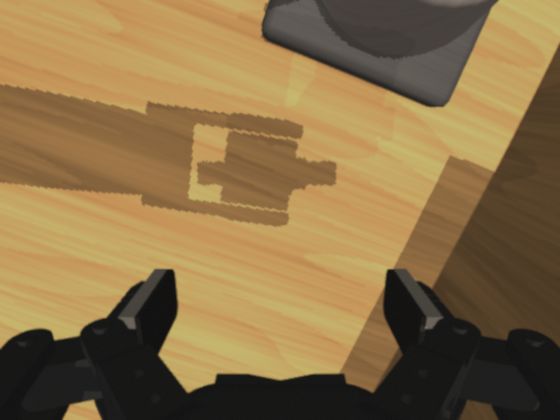

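The celadon caddy is at top (221,203) and scene (331,216); the purple ones at top (160,115) and (168,340) are decoys. The caliper is at top (384,198), with the fixed jaw on the right and the post near (359,165). Next I'll work out the poses.

```bash
cat > tri.py <<'E'
from h import *
def tri(a,b,ca="top",cb="scene"):
    o1,v1=ray(ca,a);o2,v2=ray(cb,b)
    A=np.array([v1,-v2]).T; s=np.linalg.lstsq(A,o2-o1,rcond=None)[0]
    return (o1+v1*s[0]+o2+v2*s[1])/2, np.linalg.norm(o1+v1*s[0]-o2-v2*s[1])
E
python3 - <<'E'
from tri import *
t=cv2.imread("pics/top0.png"); s=cv2.imread("pics/scene0.png")
a=cv2.resize(t[140:250,305:460],None,fx=5,fy=5,interpolation=cv2.INTER_CUBIC)
cv2.imwrite("pics/tg.png",a)
cv2.imwrite("pics/tc.png",cv2.resize(t[175:235,190:260],None,fx=8,fy=8,interpolation=cv2.INTER_CUBIC))
cv2.imwrite("pics/sg.png",cv2.resize(s[240:350,85:280],None,fx=4,fy=4,interpolation=cv2.INTER_CUBIC))
cv2.imwrite("pics/sc.png",cv2.resize(s[180:250,290:370],None,fx=8,fy=8,interpolation=cv2.INTER_CUBIC))
E
```

```text
(no output)
```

View pics/tg.png

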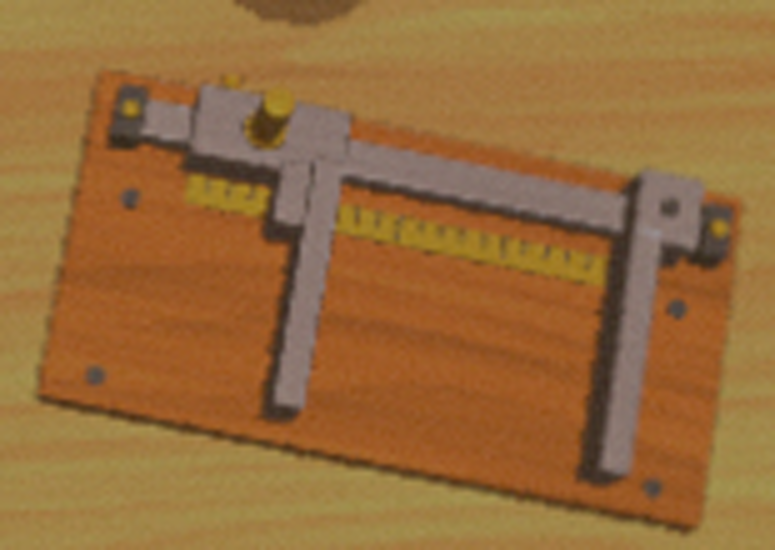

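View pics/tc.png

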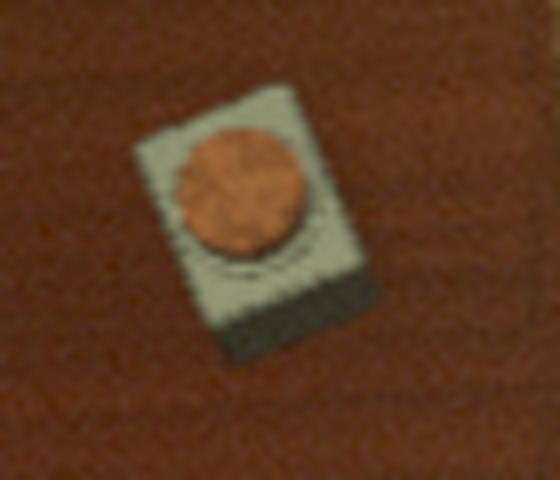

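View pics/sg.png

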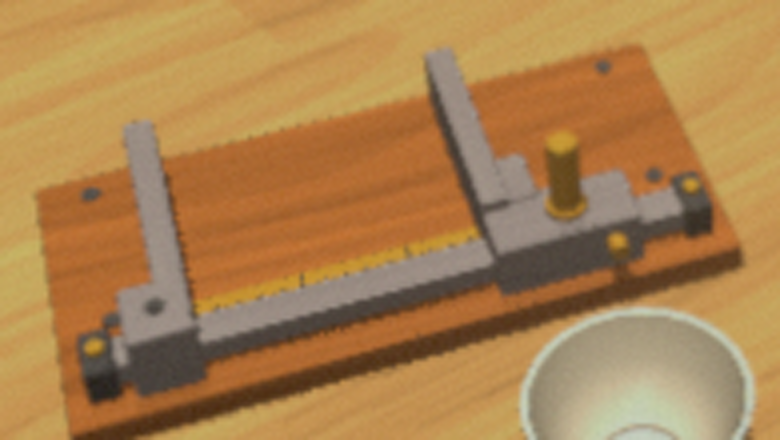

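View pics/sc.png

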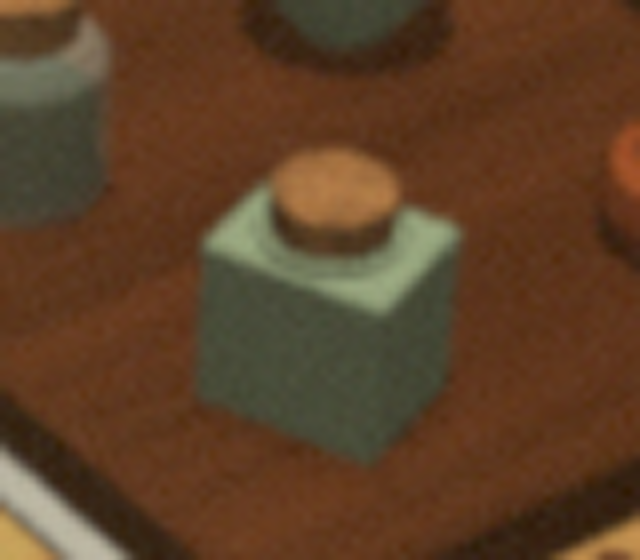

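```bash
cat > fit.py <<'E'
from tri import *
from scipy.optimize import least_squares
o=np.array
T=lambda p:o(p)/5+[305-.4,140-.4]
S=lambda p:o(p)/4+[85-.4,240-.4]
def fit(obs,x0,extra=0):
    def W(p,X): 
        c,s=np.cos(p[2]),np.sin(p[2]); X=o(X(p) if callable(X) else X)
        return o([p[0]+c*X[0]-s*X[1],p[1]+s*X[0]+c*X[1],X[2]])
    res=lambda p:np.concatenate([proj(c,W(p,X))-uv for c,uv,X in obs])
    r=least_squares(res,x0,loss="soft_l1"); return r.x,res(r.x).reshape(-1,2)
# gauge: params x,y,yaw,opening
hx,hy=.08,.155
obs=[("top",T((98,72)),(hx,hy,.016)),("top",T((742,203)),(hx,-hy,.016)),("top",T((697,524)),(-hx,-hy,.016)),("top",T((40,396)),(-hx,hy,.016)),
("scene",S((38,192)),(-hx,-hy,.016)),("scene",S((643,45)),(-hx,hy,.016)),("scene",S((742,250)),(hx,hy,.016)),
# jaw tips : fixed
("top",T((603,473)),(-.07,-.095,.052)),("top",T((629,477)),(-.07,-.109,.052)),
("scene",S((153,122)),(-.07,-.095,.052)),
("top",T((299,409)),lambda p:(-.07,-.095+p[3],.052)),("scene",S((427,55)),lambda p:(-.07,-.095+p[3],.052)),
("top",T((279,98)),lambda p:(.055,-.095+p[3]+.038,.088)),("scene",S((562,138)),lambda p:(.055,-.095+p[3]+.038,.088))]
if __name__=="__main__":
    g,r=fit(obs,[.6,-.3,-.2,.13]); print("gauge",g.round(4)); print(r.round(1).tolist())
    TC=lambda p:o(p)/8+[190-.44,175-.44]; SC=lambda p:o(p)/8+[290-.44,180-.44]
    zt=.064; H=lambda sx,sy,z:(lambda p:(sx*.029,sy*p[3]/2,z))
    # long side: top view corners order
    ob=[("top",TC((135,148))),("top",TC((292,86))),("top",TC((365,265))),("top",TC((212,325))),]
    P=[atz(c,uv,zt) for c,uv in ob]; print(np.round(P,4).tolist()); print([np.linalg.norm(P[i]-P[(i+1)%4]).round(4) for i in range(4)])
    P=o(P); long=(P[1]-P[2])+(P[0]-P[3]); yaw=np.arctan2(long[1],long[0])
    ob=[ob[i]+(H(*k,zt),) for i,k in enumerate([(1,1),(1,-1),(-1,-1),(-1,1)])]
    ob+=[("scene",SC((203,245)),H(-1,-1,zt)),("scene",SC((383,313)),H(1,-1,zt)),("scene",SC((462,228)),H(1,1,zt)),("scene",SC((366,462)),H(1,-1,.008)),("scene",SC((200,400)),H(-1,-1,.008)),("scene",SC((445,382)),H(1,1,.008))]
    ct=[("top",TC((241,190)),(0,0,.080)),("scene",SC((336,186)),(0,0,.080))]
    c,r=fit(ob+ct,[*P.mean(0)[:2],yaw,.05]); print("caddy",c.round(4)); print(r.round(1).tolist())
E
python3 fit.py
```

```text
gauge [ 0.5699 -0.1953 -0.2496  0.1344]
[[0.3, -0.7], [0.4, -0.4], [0.5, 1.6], [-1.1, -0.1], [-0.7, 0.3], [-0.3, -0.2], [0.8, -0.1], [-1.0, -0.3], [-0.1, 0.2], [-0.2, -0.2], [0.3, 0.4], [-0.2, 0.1], [-0.4, 1.0], [0.7, 1.8]]
[[0.5889, 0.2061, 0.064], [0.6047, 0.1623, 0.064], [0.5531, 0.1432, 0.064], [0.5382, 0.1854, 0.064]]
[np.float64(0.0465), np.float64(0.055), np.float64(0.0448), np.float64(0.0548)]
caddy [0.5704 0.1752 0.3716 0.0448]
[[-0.2, -0.1], [-1.2, -0.3], [-0.3, 0.8], [-0.0, 1.3], [-0.5, -0.1], [0.2, 0.3], [0.0, 0.6], [0.7, 1.7], [-1.1, 0.5], [0.3, 1.3], [-0.1, 0.6], [-0.2, 0.7]]
```

```bash
cat >> h.py <<'E'
from scipy.spatial.transform import Rotation as Ro
def go(pos,yawy,s=None):
    """shift & rotvec to reach TCP pos, tool down, tool y at world angle yawy"""
    s=s or ctrl.state(); R=np.array(s["ee_rot"]); p=np.array(s["ee_pos"])
    y=np.array([np.cos(yawy),np.sin(yawy),0]); z=np.array([0,0,-1.]); Rt=np.column_stack([np.cross(y,z),y,z])
    return (R.T@(np.array(pos)-p)).round(4).tolist(), Ro.from_matrix(R.T@Rt).as_rotvec().round(4).tolist()
G=dict(x=.5699,y=-.1953,yaw=-.2496)
def gw(x,y,z):
    c,s=np.cos(G["yaw"]),np.sin(G["yaw"]); return np.array([G["x"]+c*x-s*y,G["y"]+s*x+c*y,z])
E
python3 - <<'E'
from h import *
print(go([.57,.175,.17],.372)); print(go([.45,-.2,.2],-.4))
E
```

```text
([0.5952, -0.6399, 0.0613], [0.0, 0.0001, -1.586])
([0.3518, -0.3304, 0.0313], [0.0, 0.0001, -0.814])
```

Request:
step_arm:
  rows:
    - [[0.352,-0.33,0.031],[0,0,-0.814],0.0854]
    - [[0.352,-0.33,0.031],[0,0,-0.814],0.0854]
    - [[0.352,-0.33,0.031],[0,0,-0.814],0.0854]
    - [[0.352,-0.33,0.031],[0,0,-0.814],0.0854]
    - [[0.352,-0.33,0.031],[0,0,-0.814],0.0854]
    - [[0.352,-0.33,0.031],[0,0,-0.814],0.0854]
    - [[0.595,-0.64,0.061],[0,0,-1.586],0.0854]
    - [[0.595,-0.64,0.061],[0,0,-1.586],0.0854]
    - [[0.595,-0.64,0.061],[0,0,-1.586],0.0854]
    - [[0.595,-0.64,0.061],[0,0,-1.586],0.0854]
  newtons: 30

```text
time_s: 2.0
ee_pos: [0.4861, -0.0604, 0.1893]
ee_rot: [[-0.349, 0.937, 0.002], [0.937, 0.349, -0.001], [-0.001, 0.001, -1.0]]
force: [1.9, 0.2, 0.2]
grip_width: 1.002
```

```bash
python3 -c "
from h import *
print(go([.57,.175,.17],.372),ctrl.state()['joint_pos'])"
```

```text
([0.1914, 0.1606, 0.0193], [0.0012, 0.0012, -0.0159]) [-3.30983405e-01 -9.01764720e-02  2.06277568e+00 -1.11783230e-04
  1.16729140e+00 -6.87003558e-01]
```

Request:
step_arm:
  rows:
    - [[0.191,0.161,0.019],[0,0,-0.016],0.0854]
    - [[0.191,0.161,0.019],[0,0,-0.016],0.0854]
    - [[0.191,0.161,0.019],[0,0,-0.016],0.0854]
    - [[0.191,0.161,0.019],[0,0,-0.016],0.0854]
    - [[0.191,0.161,0.019],[0,0,-0.016],0.0854]
    - [[0.191,0.161,0.019],[0,0,-0.016],0.0854]

```text
time_s: 2.75
ee_pos: [0.5703, 0.1749, 0.1701]
ee_rot: [[-0.364, 0.931, 0.001], [0.931, 0.364, -0.001], [-0.001, 0.001, -1.0]]
force: [-0.7, -0.2, -0.1]
grip_width: 1.001
```

```bash
python3 - <<'E'
from h import *
s=ctrl.state(); cal=ctrl.calibration("wrist"); im=ctrl.grab_frame("wrist"); cv2.imwrite("pics/w1.png",im)
print(s["ee_pos"],s["ee_rot"][:,1], s["force"])
import pickle; pickle.dump((s,cal),open("w1.pkl","wb"))
print(go([.57,.175,.17],.372))
# predicted corners
c,sn=np.cos(.3716),np.sin(.3716)
for sx,sy in [(1,1),(1,-1),(-1,-1),(-1,1)]:
    X=[.5704+c*sx*.029-sn*sy*.0235,.1752+sn*sx*.029+c*sy*.0235,.064]; print(sx,sy,proj("wrist",X,cal).round(1))
print(ctrl.find_in("wrist","caddy_mid"))
E
```

```text
[0.57031189 0.17485331 0.17012732] [9.31229609e-01 3.64432595e-01 5.47198405e-04] [-0.69534469 -0.23536053 -0.10706327]
([0.0009, 0.0001, 0.0003], [0.0008, 0.0015, -0.0003])
1 1 [321.4 175.3]
1 -1 [319.3 237.1]
-1 -1 [242.  237.2]
-1 1 [240.  175.3]
[{'point': [551.7, 138.7], 'score': 0.81}, {'point': [281.1, 201.1], 'score': 0.75}, {'point': [189.9, 372.7], 'score': 0.47}]
```

View pics/w1.png

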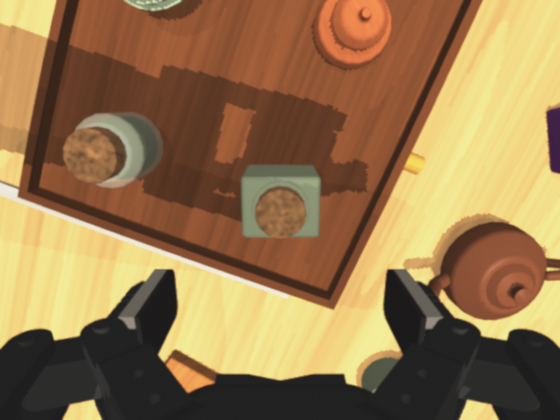

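Request:
step_arm:
  rows:
    - [[0.001,0,0.05],[0,0,0],0.0854]
    - [[0.001,0,0.09],[0,0,0],0.0854]
    - [[0.001,0,0.115],[0,0,0],0.0854]
    - [[0.001,0,0.135],[0,0,0],0.0854]
    - [[0.001,0,0.145],[0,0,0],0.0854]
    - [[0.001,0,0.145],[0,0,0],0.0854]
    - [[0.001,0,0.145],[0,0,0],0.0854]

```text
time_s: 3.72
ee_pos: [0.5712, 0.1745, 0.0267]
ee_rot: [[-0.362, 0.932, 0.004], [0.932, 0.362, -0.001], [-0.002, 0.003, -1.0]]
force: [0.0, -0.8, 0.3]
grip_width: 0.999
```

Request:
step_arm:
  rows:
    - [[0,0,0],[0,0,0],0.06]
    - [[0,0,0],[0,0,0],0.05]
    - [[0,0,0],[0,0,0],0.04]
    - [[0,0,0],[0,0,0],0.04]
    - [[0,0,0],[0,0,0],0.04]
    - [[0,0,0],[0,0,0],0.04]
  newtons: 30

```text
time_s: 4.47
ee_pos: [0.5721, 0.1747, 0.028]
ee_rot: [[-0.362, 0.932, 0.006], [0.932, 0.362, -0.0], [-0.002, 0.005, -1.0]]
force: [-1.3, 1.0, 5.2]
grip_width: 0.671
```

```bash
python3 - <<'E'
from h import *
s=ctrl.state(); cal=ctrl.calibration("wrist"); im=ctrl.grab_frame("wrist"); cv2.imwrite("pics/w2.png",im)
print(s["ee_pos"],s["grip_width"]*.0854,s["force"])
E
```

```text
[0.57211918 0.174702   0.02795169] 0.05730883755758314 [-1.25928673  0.95542959  5.2244194 ]
```

View pics/w2.png

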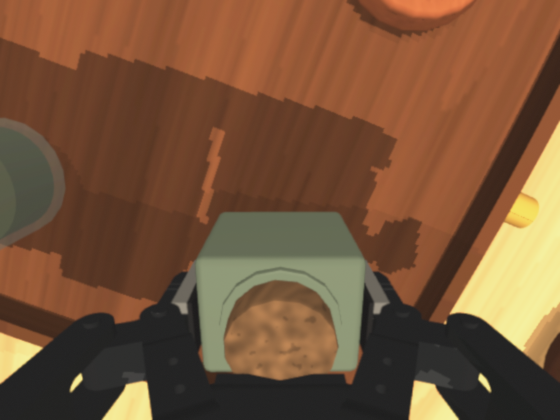

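Request:
step_arm:
  rows:
    - [[0,0,-0.015],[0,0,0],0.04]
    - [[0,0,-0.05],[0,0,0],0.04]
    - [[0,0,-0.1],[0,0,0],0.04]
    - [[0,0,-0.132],[0,0,0],0.04]
    - [[0,0,-0.132],[0,0,0],0.04]

```text
time_s: 5.15
ee_pos: [0.5731, 0.175, 0.1633]
ee_rot: [[-0.362, 0.932, 0.012], [0.932, 0.362, 0.0], [-0.004, 0.012, -1.0]]
force: [0.4, -0.7, -2.3]
grip_width: 0.674
```

```bash
python3 - <<'E'
from h import *
s=ctrl.state();print(s["force"],s["joint_pos"])
X=gw(.004,-.065,.16); print(X, go(X,G["yaw"]))
E
```

```text
[ 0.37105152 -0.73708844 -2.32620871] [ 1.27708457e-01  1.79439372e-01  1.83345794e+00 -1.24001257e-03
  1.11646581e+00 -2.42702322e-01]
[ 0.55771998 -0.2592738   0.16      ] ([-0.3992, -0.1718, 0.003], [0.0125, 0.0003, 0.6205])
```

Request:
step_arm:
  rows:
    - [[-0.399,-0.172,0.003],[0.007,0,0.62],0.04]
    - [[-0.399,-0.172,0.003],[0.007,0,0.62],0.04]
    - [[-0.399,-0.172,0.003],[0.007,0,0.62],0.04]
    - [[-0.399,-0.172,0.003],[0.007,0,0.62],0.04]
    - [[-0.399,-0.172,0.003],[0.007,0,0.62],0.04]
    - [[-0.399,-0.172,0.003],[0.007,0,0.62],0.04]
    - [[-0.399,-0.172,0.003],[0.007,0,0.62],0.04]
    - [[-0.399,-0.172,0.003],[0.007,0,0.62],0.04]
    - [[-0.399,-0.172,0.003],[0.007,0,0.62],0.04]
    - [[-0.399,-0.172,0.003],[0.007,0,0.62],0.04]

```text
time_s: 6.4
ee_pos: [0.557, -0.2573, 0.1586]
ee_rot: [[0.245, 0.97, 0.003], [0.97, -0.245, 0.002], [0.003, 0.003, -1.0]]
force: [0.3, 0.5, -1.6]
grip_width: 0.675
```

```bash
python3 - <<'E'
from h import *
s=ctrl.state(); cal=ctrl.calibration("wrist"); im=ctrl.grab_frame("wrist"); cv2.imwrite("pics/w3.png",im)
im=ctrl.grab_frame("top"); cv2.imwrite("pics/t3.png",cv2.resize(im[140:250,305:460],None,fx=5,fy=5))
im=cv2.imread("pics/w3.png")
print(s["ee_pos"],s["ee_rot"],s["force"])
print(go(gw(.004,-.065,.16),G["yaw"]))
for n,X in dict(fixtip=(-.07,-.095,.052),fixroot=(.035,-.095,.052),slidetip=(-.07,.0394,.052),slideroot=(.035,.0394,.052)).items():
    u=proj("wrist",gw(*X),cal); print(n,u.round(1)); cv2.circle(im,tuple(int(v) for v in u.round()),3,(0,0,255),1)
cv2.imwrite("pics/w3m.png",im)
E
```

```text
[ 0.5570383  -0.25731505  0.158554  ] [[ 0.2449169   0.96953815  0.00338829]
 [ 0.96954079 -0.24492367  0.00174792]
 [ 0.00252455  0.00285699 -0.99999273]] [ 0.32506406  0.50481966 -1.63382708]
([-0.0016, 0.0006, -0.0006], [0.0043, -0.0018, 0.0025])
fixtip [183.9 247.9]
fixroot [322.1 247.9]
slidetip [169.8  58.5]
slideroot [328.6  58. ]
```

View pics/w3m.png

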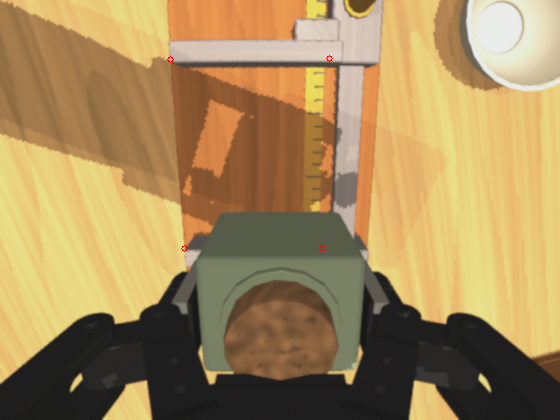

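View pics/t3.png

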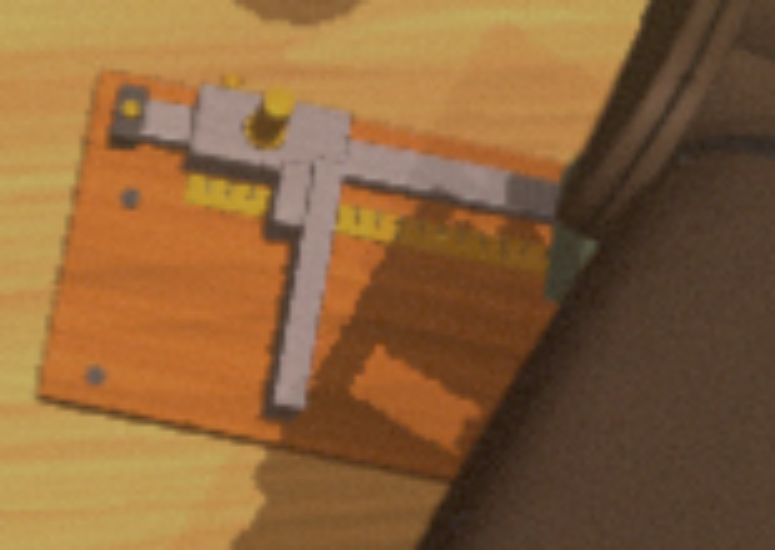

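```bash
python3 - <<'E'
from h import *
im=cv2.imread("pics/w3.png")
cv2.imwrite("pics/w3z.png",cv2.resize(im[200:390,150:410],None,fx=3,fy=3,interpolation=cv2.INTER_CUBIC))
E
```

```text
(no output)
```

View pics/w3z.png

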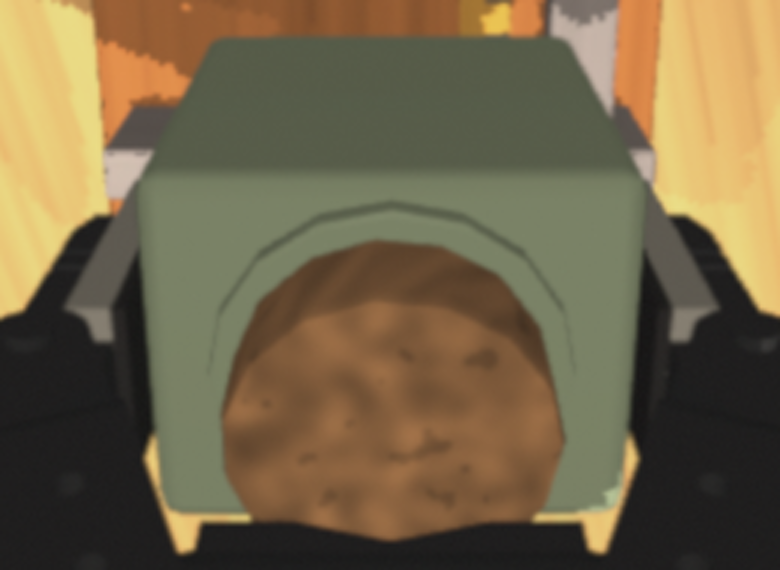

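```bash
python3 - <<'E'
from h import *
s=ctrl.state(); cal=ctrl.calibration("wrist")
R=np.array([[1,0],[0,1]])
c,sn=np.cos(G["yaw"]),np.sin(G["yaw"])
def tog(X): d=X[:2]-[G["x"],G["y"]]; return np.array([c*d[0]+sn*d[1],-sn*d[0]+c*d[1]])
print("tcp g",tog(np.array(s["ee_pos"])))
for z in [.1926,.1946,.1966]:
    print(z,[tog(atz("wrist",(np.array(p)/3+[149.7,199.7]),z,cal)).round(4).tolist() for p in [(143,172),(640,172),(165,510),(622,510)]])
print("fixed tip",tog(atz("wrist",(185,250),.052,cal)),"slide tip",tog(atz("wrist",(170,63),.052,cal)),"slideroot",tog(atz("wrist",(330,65),.052,cal)))
print("beam left edge",tog(atz("wrist",(335,200),.032,cal)),tog(atz("wrist",(363,120),.032,cal)),tog(atz("wrist",(337.5,120),.032,cal)))
E
```

```text
tcp g [ 0.00336082 -0.06337522]
0.1926 [[-0.0248, -0.0409], [0.031, -0.0409], [-0.0253, -0.0872], [0.0322, -0.0874]]
0.1946 [[-0.0243, -0.04], [0.0305, -0.0401], [-0.0248, -0.0855], [0.0317, -0.0856]]
0.1966 [[-0.0238, -0.0391], [0.03, -0.0392], [-0.0243, -0.0837], [0.0311, -0.0839]]
fixed tip [-0.06881749 -0.09726524] slide tip [-0.06965892  0.03647153] slideroot [0.03679167 0.03494882]
beam left edge [ 0.04721014 -0.06305424] [ 0.06558404 -0.00137849] [ 0.04648399 -0.00151966]
```

Request:
step_arm:
  rows:
    - [[-0.0045,0,0.03],[0.002,0,0.002],0.04]
    - [[-0.0045,0,0.06],[0.002,0,0.002],0.04]
    - [[-0.0045,0,0.085],[0.002,0,0.002],0.04]
    - [[-0.0045,0,0.1],[0.002,0,0.002],0.04]
    - [[-0.0045,0,0.108],[0.002,0,0.002],0.04]
    - [[-0.0045,0,0.112],[0.002,0,0.002],0.04]
    - [[-0.0045,0,0.112],[0.002,0,0.002],0.04]
    - [[-0.0045,0,0.112],[0.002,0,0.002],0.04]

```text
time_s: 7.5
ee_pos: [0.5575, -0.2622, 0.0484]
ee_rot: [[0.247, 0.969, 0.004], [0.969, -0.247, 0.0], [0.001, 0.004, -1.0]]
force: [0.1, 0.2, -2.3]
grip_width: 0.674
```

```bash
python3 - <<'E'
from h import *
s=ctrl.state(); print(s["ee_pos"],s["ee_rot"],s["force"])
print(go(gw(.004,-.069,.036),G["yaw"]))
cv2.imwrite("pics/w4.png",ctrl.grab_frame("wrist")); im=ctrl.grab_frame("scene");cv2.imwrite("pics/s4.png",cv2.resize(im[210:350,65:280],None,fx=3.5,fy=3.5))
E
```

```text
[ 0.55747811 -0.26222577  0.04838444] [[ 2.46501456e-01  9.69133920e-01  4.05919409e-03]
 [ 9.69141651e-01 -2.46504377e-01  2.27986697e-04]
 [ 1.22155875e-03  3.87773501e-03 -9.99991735e-01]] [ 0.06607733  0.2410812  -2.27862476]
([-0.0011, -0.0005, 0.0124], [0.0039, -0.0012, 0.0005])
```

View pics/w4.png

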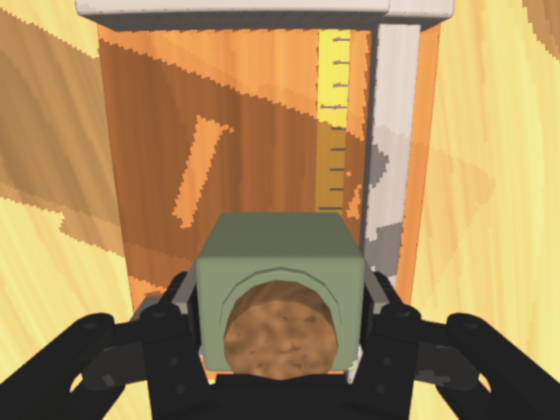

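View pics/s4.png

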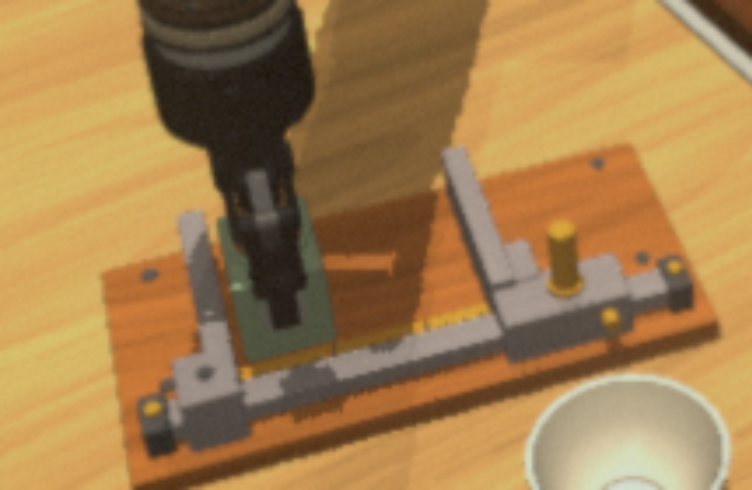

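Request:
step_arm:
  rows:
    - [[-0.001,0,0.005],[0.002,0,0],0.04]
    - [[-0.001,0,0.008],[0.002,0,0],0.04]
    - [[-0.001,0,0.009],[0.002,0,0],0.04]
    - [[-0.001,0,0.01],[0.002,0,0],0.04]
    - [[-0.001,0,0.01],[0.002,0,0],0.04]

```text
time_s: 8.22
ee_pos: [0.5571, -0.2631, 0.0381]
ee_rot: [[0.247, 0.969, 0.002], [0.969, -0.247, 0.001], [0.001, 0.001, -1.0]]
force: [0.3, 0.6, -2.0]
grip_width: 0.673
```

Request:
step_arm:
  rows:
    - [[0,0,0.0005],[0,0,0],0.04]
    - [[0,0,0.001],[0,0,0],0.04]
    - [[0,0,0.0015],[0,0,0],0.04]

```text
time_s: 8.6
ee_pos: [0.5571, -0.2631, 0.0366]
ee_rot: [[0.247, 0.969, 0.002], [0.969, -0.247, 0.001], [0.001, 0.002, -1.0]]
force: [0.1, 0.2, -1.1]
grip_width: 0.677
```

Request:
step_arm:
  rows:
    - [[0,0,0.0003],[0,0,0],0.04]
    - [[0,0,0.0006],[0,0,0],0.04]
    - [[0,0,0.0006],[0,0,0],0.04]

```text
time_s: 8.98
ee_pos: [0.5572, -0.2631, 0.0361]
ee_rot: [[0.247, 0.969, 0.002], [0.969, -0.247, 0.001], [0.001, 0.002, -1.0]]
force: [-1.4, 0.9, -2.6]
grip_width: 0.676
```

Request:
step_arm:
  rows:
    - [[0,0,0.0003],[0,0,0],0.04]
    - [[0,0,0.0006],[0,0,0],0.04]
    - [[0,0,0.0006],[0,0,0],0.04]

```text
time_s: 9.35
ee_pos: [0.5572, -0.2631, 0.036]
ee_rot: [[0.246, 0.969, 0.002], [0.969, -0.246, 0.001], [0.001, 0.001, -1.0]]
force: [-2.1, 0.5, 2.7]
grip_width: 0.674
```

Request:
step_arm:
  rows:
    - [[0,0,0],[0,0,0],0.06]
    - [[0,0,0],[0,0,0],0.064]
    - [[0,0,0],[0,0,0],0.07]
    - [[0,0,0],[0,0,0],0.074]
    - [[0,0,0],[0,0,0],0.074]
    - [[0,0,-0.01],[0,0,0],0.074]
    - [[0,0,-0.04],[0,0,0],0.074]
    - [[0,0,-0.08],[0,0,0],0.074]
    - [[0,0,-0.12],[0,0,0],0.074]
    - [[0,0,-0.12],[0,0,0],0.074]

```text
time_s: 10.6
ee_pos: [0.5595, -0.2649, 0.1618]
ee_rot: [[0.246, 0.969, 0.01], [0.969, -0.246, -0.005], [-0.002, 0.011, -1.0]]
force: [-0.0, -0.2, 0.7]
grip_width: 0.863
```

```bash
python3 - <<'E'
from h import *
s=ctrl.state(); print(s["ee_pos"],s["force"])
cv2.imwrite("pics/w5.png",ctrl.grab_frame("wrist")); im=ctrl.grab_frame("scene");cv2.imwrite("pics/s5.png",cv2.resize(im[210:350,65:280],None,fx=3.5,fy=3.5))
E
```

```text
[ 0.55953208 -0.26487325  0.16183185] [-0.04780242 -0.17186068  0.72163005]
```

View pics/w5.png

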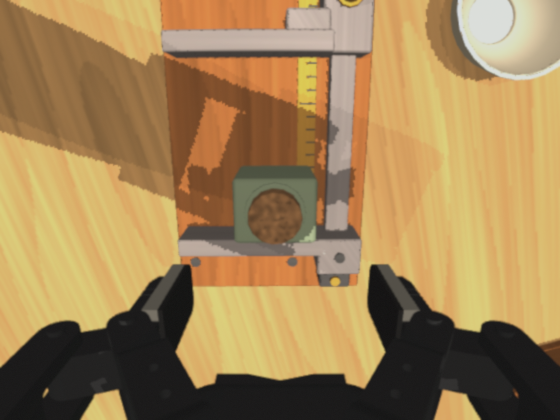

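View pics/s5.png

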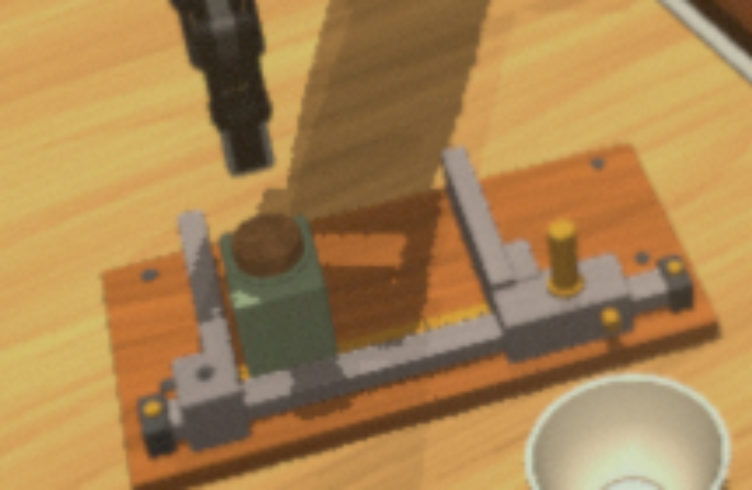

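```bash
python3 - <<'E'
from h import *
print(go(gw(.055,.106,.13),G["yaw"]))
E
```

```text
([0.175, 0.0506, 0.0271], [0.0026, -0.0009, 0.0006])
```

Request:
step_arm:
  rows:
    - [[0.05,0.02,0],[0,0,0],0.0]
    - [[0.1,0.04,0],[0,0,0],0.0]
    - [[0.15,0.05,0],[0,0,0],0.0]
    - [[0.175,0.051,0.02],[0.002,0,0],0.0]
    - [[0.175,0.051,0.027],[0.002,0,0],0.0]
    - [[0.175,0.051,0.027],[0.002,0,0],0.0]
    - [[0.175,0.051,0.027],[0.002,0,0],0.0]

```text
time_s: 11.58
ee_pos: [0.6496, -0.1075, 0.1303]
ee_rot: [[0.248, 0.969, 0.001], [0.969, -0.248, 0.0], [0.001, 0.001, -1.0]]
force: [0.6, -0.6, 0.3]
grip_width: -0.0
```

```bash
python3 - <<'E'
from h import *
s=ctrl.state(); print(s["ee_pos"],s["force"],s["grip_width"])
print(go(gw(.055,.106,.06),G["yaw"]))
im=ctrl.grab_frame("scene");cv2.imwrite("pics/s6.png",cv2.resize(im[170:350,65:300],None,fx=3.2,fy=3.2))
im=ctrl.grab_frame("top");cv2.imwrite("pics/t6.png",cv2.resize(im[140:250,305:460],None,fx=5,fy=5))
E
```

```text
[ 0.64956856 -0.10752312  0.13025293] [ 0.56238817 -0.64888717  0.2652307 ] -0.00038327504250870427
([0.0012, -0.0006, 0.0703], [0.0008, -0.0007, -0.0009])
```

View pics/s6.png

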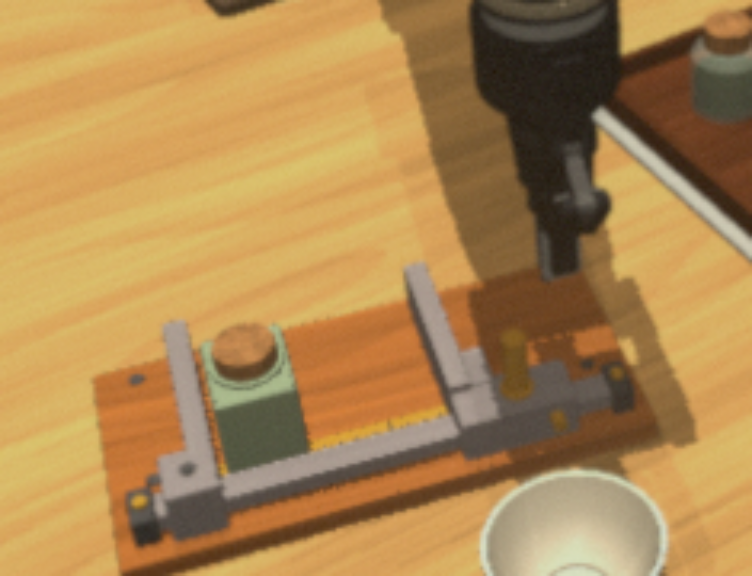

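View pics/t6.png

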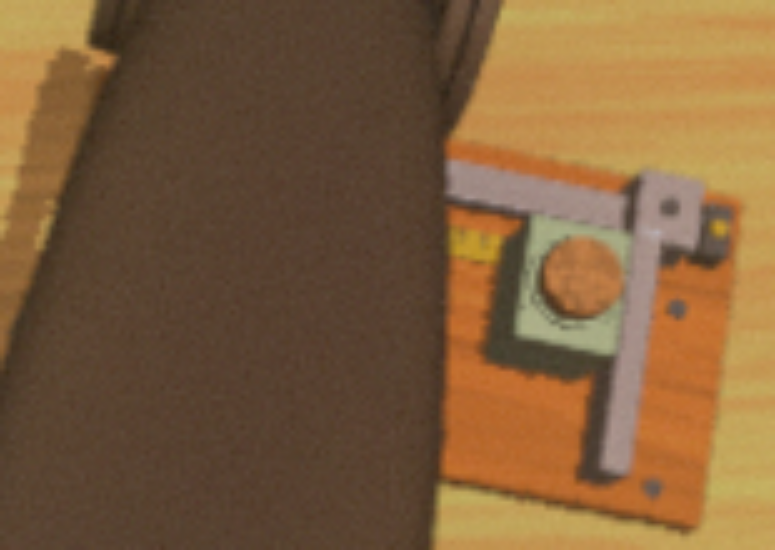

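Request:
step_arm:
  rows:
    - [[0.001,-0.001,0.03],[0,0,0],0.0]
    - [[0.001,-0.001,0.055],[0,0,0],0.0]
    - [[0.001,-0.001,0.068],[0,0,0],0.0]
    - [[0.001,-0.001,0.068],[0,0,0],0.0]
    - [[0.001,-0.001,0.068],[0,0,0],0.0]

```text
time_s: 12.3
ee_pos: [0.6502, -0.1068, 0.0643]
ee_rot: [[0.248, 0.969, 0.004], [0.969, -0.248, -0.001], [0.001, 0.004, -1.0]]
force: [0.2, 0.2, -0.6]
grip_width: -0.002
```

Request:
step_arm:
  rows:
    - [[-0.003,0,0],[0,0,0],0.0]
    - [[-0.005,0,0],[0,0,0],0.0]
    - [[-0.007,0,0],[0,0,0],0.0]
    - [[-0.009,0,0],[0,0,0],0.0]
    - [[-0.009,0,0],[0,0,0],0.0]

```text
time_s: 12.92
ee_pos: [0.6479, -0.1156, 0.0642]
ee_rot: [[0.248, 0.969, 0.004], [0.969, -0.248, -0.0], [0.001, 0.004, -1.0]]
force: [0.2, -0.3, 1.2]
grip_width: 0.0
```

```bash
cat > st.py <<'E'
from h import *
c,sn=np.cos(G["yaw"]),np.sin(G["yaw"])
s=ctrl.state(); d=np.array(s["ee_pos"])[:2]-[G["x"],G["y"]]
f=np.array(s["force"]); print("t",s["time_s"],"tcp g",np.round([c*d[0]+sn*d[1],-sn*d[0]+c*d[1],s["ee_pos"][2]],4),"F g",np.round([c*f[0]+sn*f[1],-sn*f[0]+c*f[1],f[2]],2),"tq",np.round(s["torque"],2))
E
python3 st.py; python3 - <<'E'
from h import *
im=ctrl.grab_frame("scene");cv2.imwrite("pics/s7.png",cv2.resize(im[210:350,85:300],None,fx=3.5,fy=3.5))
E
```

```text
t 12.925 tcp g [0.0559 0.0965 0.0642] F g [ 0.22 -0.24  1.25] tq [-0.05  0.01  0.05]
```

View pics/s7.png

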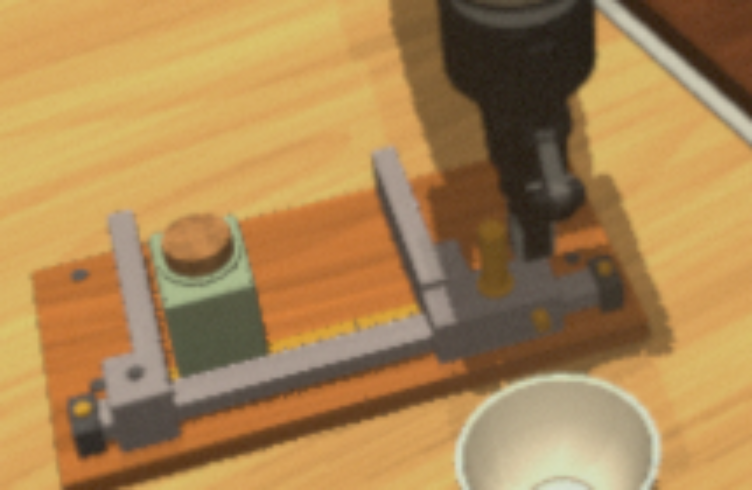

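Request:
step_arm:
  rows:
    - [[-0.001,0,0],[0,0,0],0.0]
    - [[-0.002,0,0],[0,0,0],0.0]
    - [[-0.003,0,0],[0,0,0],0.0]
    - [[-0.004,0,0],[0,0,0],0.0]
    - [[-0.006,0,0],[0,0,0],0.0]
    - [[-0.008,0,0],[0,0,0],0.0]
    - [[-0.01,0,0],[0,0,0],0.0]

```text
time_s: 13.85
ee_pos: [0.6455, -0.125, 0.0642]
ee_rot: [[0.248, 0.969, 0.004], [0.969, -0.248, 0.0], [0.001, 0.004, -1.0]]
force: [1.6, 4.1, 0.4]
grip_width: -0.004
```

```bash
python3 st.py
```

```text
t 13.85 tcp g [0.0559 0.0868 0.0642] F g [0.52 4.32 0.44] tq [ 0.64 -0.18  0.01]
```

Request:
step_arm:
  rows:
    - [[-0.003,0,0],[0,0,0],0.0]
    - [[-0.009,0,0],[0,0,0],0.0]
    - [[-0.016,0,0],[0,0,0],0.0]
    - [[-0.023,0,0],[0,0,0],0.0]
    - [[-0.03,0,0],[0,0,0],0.0]
    - [[-0.037,0,0],[0,0,0],0.0]
    - [[-0.044,0,0],[0,0,0],0.0]
    - [[-0.05,0,0],[0,0,0],0.0]
    - [[-0.054,0,0],[0,0,0],0.0]
    - [[-0.057,0,0],[0,0,0],0.0]

```text
time_s: 15.1
ee_pos: [0.6313, -0.1805, 0.0642]
ee_rot: [[0.248, 0.969, 0.004], [0.969, -0.248, -0.0], [0.001, 0.004, -1.0]]
force: [2.3, 3.7, 0.5]
grip_width: 0.001
```

```bash
python3 st.py;  python3 - <<'E'
from h import *
im=ctrl.grab_frame("scene");cv2.imwrite("pics/s8.png",cv2.resize(im[210:350,85:300],None,fx=3.5,fy=3.5,interpolation=cv2.INTER_CUBIC))
im=ctrl.grab_frame("top");cv2.imwrite("pics/t8.png",cv2.resize(im[140:250,305:460],None,fx=5,fy=5))
E
```

```text
t 15.1 tcp g [0.0558 0.0295 0.0642] F g [1.34 4.19 0.46] tq [ 0.54 -0.24  0.03]
```

View pics/s8.png

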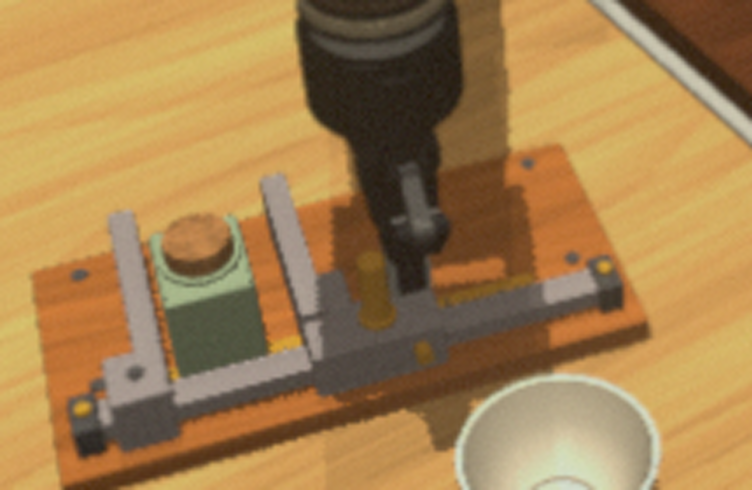

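View pics/t8.png

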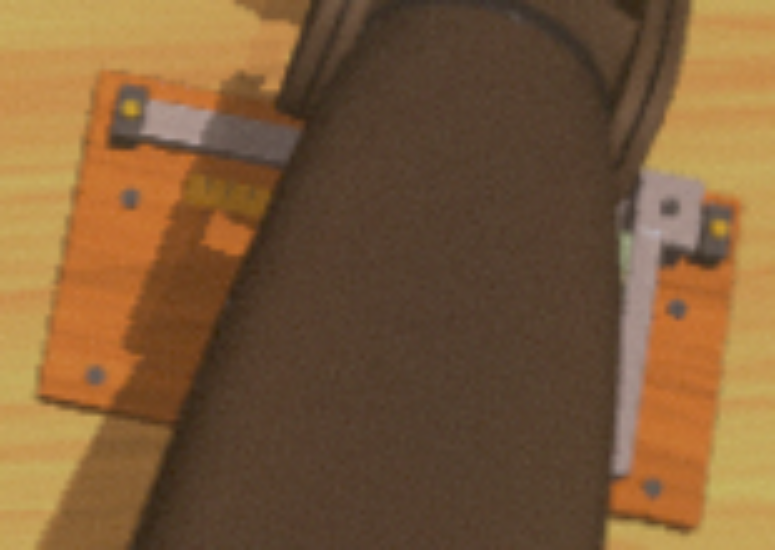

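Request:
step_arm:
  rows:
    - [[-0.002,0,0],[0,0,0],0.0]
    - [[-0.004,0,0],[0,0,0],0.0]
    - [[-0.006,0,0],[0,0,0],0.0]
    - [[-0.008,0,0],[0,0,0],0.0]
    - [[-0.01,0,0],[0,0,0],0.0]
    - [[-0.011,0,0],[0,0,0],0.0]
    - [[-0.012,0,0],[0,0,0],0.0]

```text
time_s: 16.08
ee_pos: [0.6283, -0.1924, 0.0642]
ee_rot: [[0.248, 0.969, 0.004], [0.969, -0.248, -0.001], [0.0, 0.004, -1.0]]
force: [1.1, 2.8, 0.7]
grip_width: 0.001
```

```bash
python3 st.py;  python3 - <<'E'
from h import *
im=ctrl.grab_frame("scene");cv2.imwrite("pics/s9.png",cv2.resize(im[230:340,85:240],None,fx=5,fy=5,interpolation=cv2.INTER_CUBIC))
E
```

```text
t 16.075 tcp g [0.0559 0.0172 0.0642] F g [0.42 2.98 0.74] tq [ 0.64 -0.3   0.04]
```

View pics/s9.png

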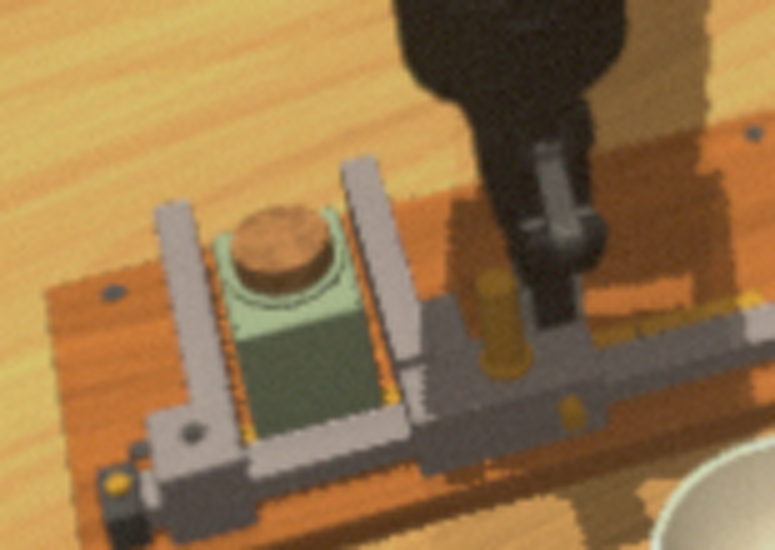

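Request:
step_arm:
  rows:
    - [[-0.001,0,0],[0,0,0],0.0]
    - [[-0.002,0,0],[0,0,0],0.0]
    - [[-0.003,0,0],[0,0,0],0.0]
    - [[-0.0035,0,0],[0,0,0],0.0]
    - [[-0.004,0,0],[0,0,0],0.0]
    - [[-0.0045,0,0],[0,0,0],0.0]
    - [[-0.005,0,0],[0,0,0],0.0]

```text
time_s: 17.0
ee_pos: [0.627, -0.1974, 0.0642]
ee_rot: [[0.248, 0.969, 0.004], [0.969, -0.248, -0.001], [0.0, 0.004, -1.0]]
force: [1.4, 3.4, 1.0]
grip_width: 0.003
```

```bash
python3 st.py;  python3 - <<'E'
from h import *
im=ctrl.grab_frame("scene");cv2.imwrite("pics/s10.png",cv2.resize(im[230:340,85:240],None,fx=5,fy=5,interpolation=cv2.INTER_CUBIC))
E
```

```text
t 17.0 tcp g [0.0558 0.0121 0.0642] F g [0.51 3.64 1.03] tq [ 0.58 -0.3   0.02]
```

View pics/s10.png

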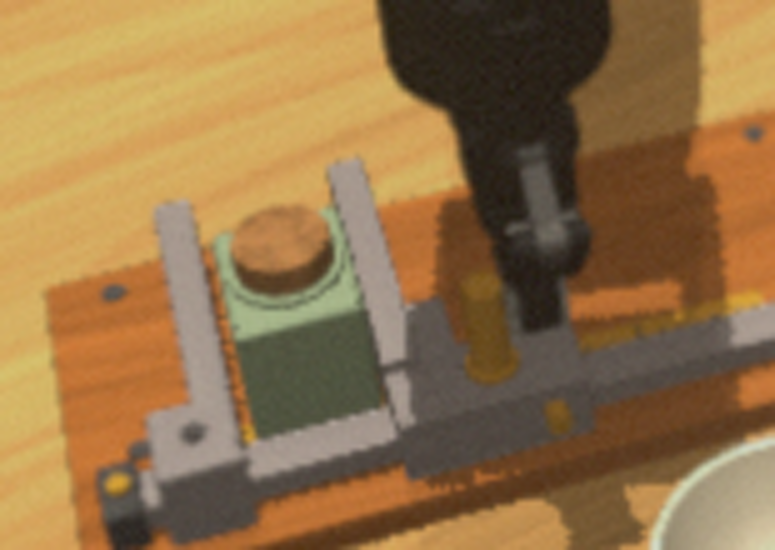

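Request:
step_arm:
  rows:
    - [[-0.0005,0,0],[0,0,0],0.0]
    - [[-0.001,0,0],[0,0,0],0.0]
    - [[-0.0015,0,0],[0,0,0],0.0]
    - [[-0.002,0,0],[0,0,0],0.0]

```text
time_s: 17.55
ee_pos: [0.6267, -0.199, 0.0642]
ee_rot: [[0.248, 0.969, 0.005], [0.969, -0.248, 0.0], [0.001, 0.004, -1.0]]
force: [2.0, 5.0, 0.6]
grip_width: -0.0
```

Request:
step_arm:
  rows:
    - [[-0.0004,0,0],[0,0,0],0.0]
    - [[-0.0008,0,0],[0,0,0],0.0]
    - [[-0.0012,0,0],[0,0,0],0.0]

```text
time_s: 17.92
ee_pos: [0.6265, -0.1996, 0.0642]
ee_rot: [[0.249, 0.969, 0.005], [0.969, -0.249, 0.001], [0.002, 0.004, -1.0]]
force: [2.6, 5.5, 0.1]
grip_width: -0.001
```

```bash
python3 st.py;  python3 - <<'E'
from h import *
im=ctrl.grab_frame("scene");cv2.imwrite("pics/s11.png",cv2.resize(im[230:340,85:240],None,fx=5,fy=5,interpolation=cv2.INTER_CUBIC))
E
```

```text
t 17.925 tcp g [0.0559 0.0098 0.0642] F g [1.19 5.99 0.11] tq [ 0.84 -0.4   0.05]
```

View pics/s11.png

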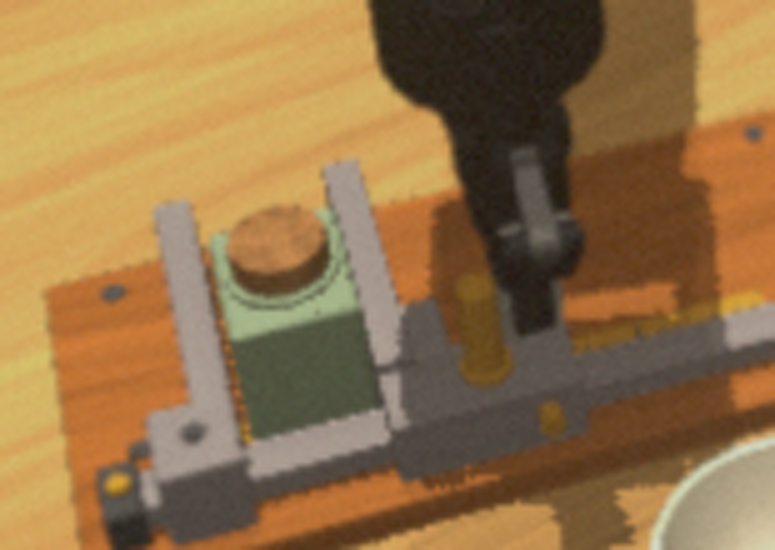

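Request:
step_arm:
  rows:
    - [[-0.0004,0,0],[0,0,0],0.0]
    - [[-0.0008,0,0],[0,0,0],0.0]
    - [[-0.0012,0,0],[0,0,0],0.0]
    - [[-0.0016,0,0],[0,0,0],0.0]

```text
time_s: 18.48
ee_pos: [0.6262, -0.2007, 0.0642]
ee_rot: [[0.249, 0.969, 0.005], [0.969, -0.249, 0.002], [0.003, 0.004, -1.0]]
force: [2.2, 5.4, 0.5]
grip_width: -0.003
```

```bash
python3 st.py
```

```text
t 18.475 tcp g [0.0559 0.0086 0.0642] F g [0.8  5.74 0.46] tq [ 0.85 -0.37 -0.04]
```

Request:
step_arm:
  rows:
    - [[-0.0004,0,0],[0,0,0],0.0]
    - [[-0.0008,0,0],[0,0,0],0.0]
    - [[-0.001,0,0],[0,0,0],0.0]

```text
time_s: 18.85
ee_pos: [0.6261, -0.2012, 0.0642]
ee_rot: [[0.249, 0.969, 0.005], [0.969, -0.249, 0.003], [0.004, 0.004, -1.0]]
force: [2.2, 5.0, 0.6]
grip_width: 0.004
```

```bash
python3 st.py;  python3 - <<'E'
from h import *
im=ctrl.grab_frame("scene");cv2.imwrite("pics/s12.png",cv2.resize(im[230:340,85:240],None,fx=5,fy=5,interpolation=cv2.INTER_CUBIC))
E
```

```text
t 18.85 tcp g [0.0559 0.0081 0.0642] F g [0.9  5.42 0.56] tq [ 0.81 -0.36  0.05]
```

View pics/s12.png

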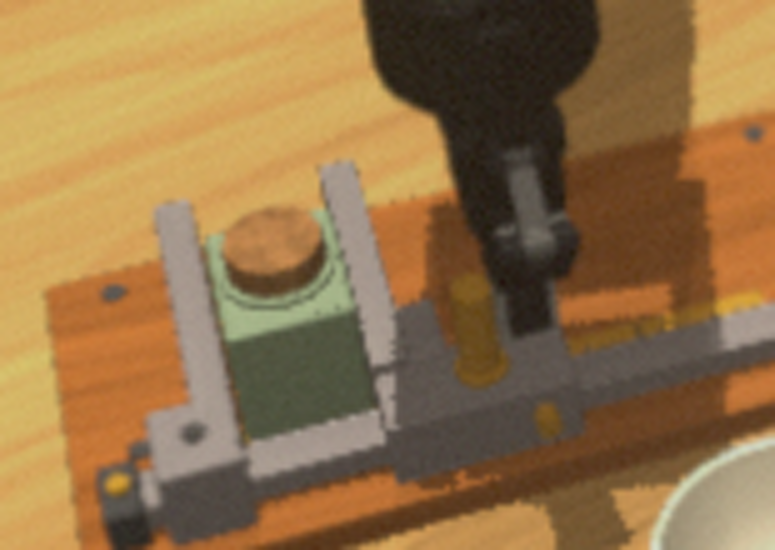

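Request:
step_arm:
  rows:
    - [[-0.0004,0,0],[0,0,0],0.0]
    - [[-0.0008,0,0],[0,0,0],0.0]
    - [[-0.0011,0,0],[0,0,0],0.0]
    - [[-0.0014,0,0],[0,0,0],0.0]

```text
time_s: 19.4
ee_pos: [0.6259, -0.2021, 0.0643]
ee_rot: [[0.249, 0.968, 0.005], [0.968, -0.249, 0.004], [0.005, 0.004, -1.0]]
force: [2.4, 4.9, 1.0]
grip_width: 0.002
```

```bash
python3 st.py
```

```text
t 19.4 tcp g [0.0559 0.0073 0.0643] F g [1.1  5.35 0.99] tq [ 0.83 -0.38 -0.03]
```

Request:
step_arm:
  rows:
    - [[-0.0004,0,0],[0,0,0],0.0]
    - [[-0.0007,0,0],[0,0,0],0.0]
    - [[-0.001,0,0],[0,0,0],0.0]

```text
time_s: 19.77
ee_pos: [0.6258, -0.2025, 0.0643]
ee_rot: [[0.249, 0.968, 0.006], [0.968, -0.249, 0.004], [0.006, 0.004, -1.0]]
force: [3.0, 5.0, 2.1]
grip_width: 0.002
```

```bash
python3 st.py
```

```text
t 19.775 tcp g [0.0559 0.0068 0.0643] F g [1.67 5.57 2.13] tq [ 0.78 -0.4  -0.04]
```

Request:
step_arm:
  rows:
    - [[-0.0004,0,0],[0,0,0],0.0]
    - [[-0.0007,0,0],[0,0,0],0.0]
    - [[-0.001,0,0],[0,0,0],0.0]

```text
time_s: 20.15
ee_pos: [0.6258, -0.2026, 0.0643]
ee_rot: [[0.249, 0.968, 0.006], [0.968, -0.249, 0.006], [0.007, 0.005, -1.0]]
force: [2.7, 5.9, 2.0]
grip_width: 0.001
```

```bash
python3 st.py;  python3 - <<'E'
from h import *
im=ctrl.grab_frame("scene");cv2.imwrite("pics/s13.png",cv2.resize(im[230:340,85:240],None,fx=5,fy=5,interpolation=cv2.INTER_CUBIC))
E
```

```text
t 20.15 tcp g [0.056  0.0067 0.0643] F g [1.17 6.42 2.01] tq [ 1.02 -0.41 -0.  ]
```

View pics/s13.png

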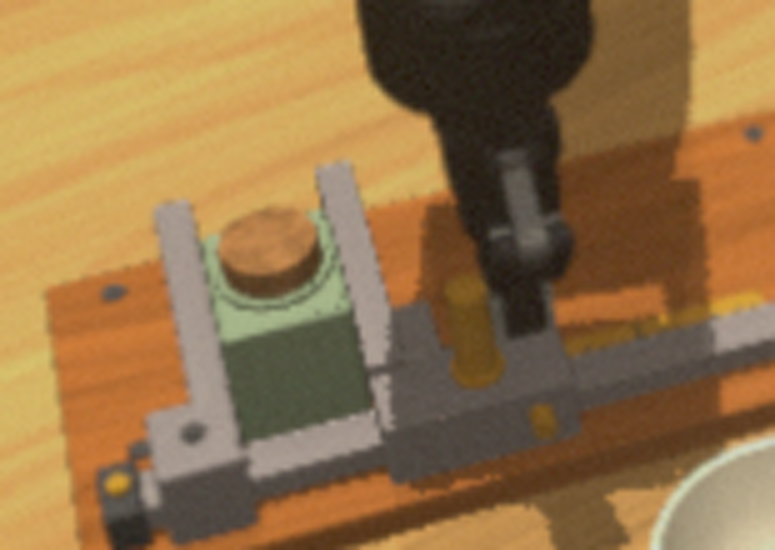

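Request:
step_arm:
  rows:
    - [[-0.0004,0,0],[0,0,0],0.0]
    - [[-0.0008,0,0],[0,0,0],0.0]
    - [[-0.0011,0,0],[0,0,0],0.0]

```text
time_s: 20.58
ee_pos: [0.6258, -0.2027, 0.0643]
ee_rot: [[0.25, 0.968, 0.007], [0.968, -0.25, 0.008], [0.009, 0.005, -1.0]]
force: [3.6, 6.5, 0.9]
grip_width: 0.001
```

```bash
python3 st.py
```

```text
t 20.575 tcp g [0.056  0.0066 0.0643] F g [1.87 7.17 0.94] tq [ 1.1  -0.48  0.02]
```

Request:
step_arm:
  rows:
    - [[-0.0005,0,0],[0,0,0],0.0]
    - [[-0.001,0,0],[0,0,0],0.0]
    - [[-0.0014,0,0],[0,0,0],0.0]

```text
time_s: 20.95
ee_pos: [0.6258, -0.2028, 0.0643]
ee_rot: [[0.25, 0.968, 0.007], [0.968, -0.25, 0.01], [0.012, 0.005, -1.0]]
force: [4.2, 8.0, 1.2]
grip_width: -0.002
```

```bash
python3 st.py
```

```text
t 20.95 tcp g [0.056  0.0066 0.0643] F g [2.13 8.75 1.15] tq [ 1.16 -0.47  0.04]
```

Request:
step_arm:
  rows:
    - [[-0.0006,0,0],[0,0,0],0.0]
    - [[-0.0012,0,0],[0,0,0],0.0]
    - [[-0.0014,0,0],[0,0,0],0.0]

```text
time_s: 21.32
ee_pos: [0.6258, -0.2027, 0.0644]
ee_rot: [[0.251, 0.968, 0.008], [0.968, -0.251, 0.013], [0.015, 0.005, -1.0]]
force: [2.9, 7.8, 1.8]
grip_width: -0.001
```

```bash
python3 st.py
```

```text
t 21.325 tcp g [0.056  0.0066 0.0644] F g [0.92 8.24 1.8 ] tq [ 1.17 -0.54  0.  ]
```

Request:
step_arm:
  rows:
    - [[-0.0008,0,0],[0,0,0],0.0]
    - [[-0.0014,0,0],[0,0,0],0.0]
    - [[-0.0018,0,0],[0,0,0],0.0]
    - [[-0.0018,0,0],[0,0,0],0.0]

```text
time_s: 21.82
ee_pos: [0.6259, -0.2027, 0.0644]
ee_rot: [[0.251, 0.968, 0.009], [0.968, -0.251, 0.016], [0.018, 0.004, -1.0]]
force: [3.6, 7.6, 1.6]
grip_width: -0.004
```

```bash
python3 st.py
```

```text
t 21.825 tcp g [0.0561 0.0066 0.0644] F g [1.63 8.23 1.65] tq [ 1.28 -0.53  0.02]
```

```bash
python3 - <<'E'
from h import *
c,sn=np.cos(G["yaw"]),np.sin(G["yaw"])
for i in range(6):
    im=ctrl.grab_frame("scene"); s=ctrl.state(); f=s["force"]
    print(s["time_s"],round(-sn*f[0]+c*f[1],2),round(c*f[0]+sn*f[1],2),np.round(f[2],2),np.hypot(*s["torque"][:2]).round(2))
cv2.imwrite("pics/s14.png",cv2.resize(im[230:340,85:240],None,fx=5,fy=5,interpolation=cv2.INTER_CUBIC))
E
```

```text
21.875 8.08 1.29 1.1 1.39
21.925 9.28 1.97 1.97 1.37
21.975 8.62 0.79 1.29 1.32
22.025 8.74 1.41 0.75 1.4
22.075 8.43 1.77 1.31 1.36
22.125 8.6 1.11 0.99 1.38
```

View pics/s14.png

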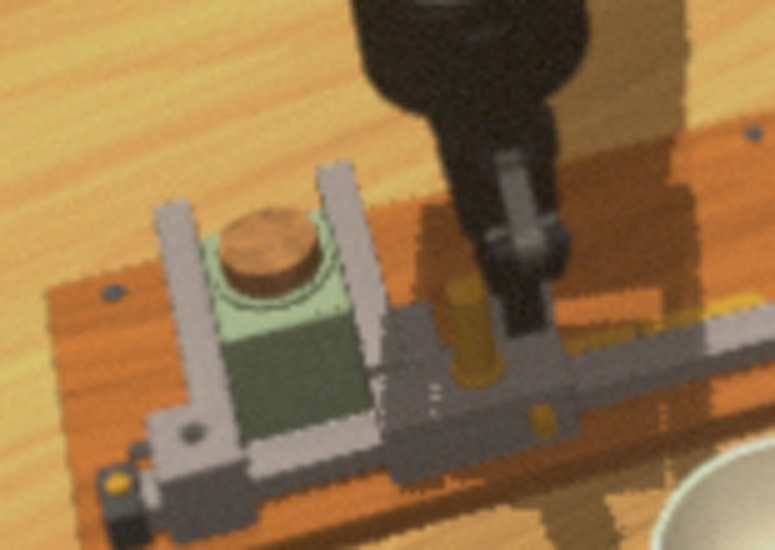

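Request:
step_arm:
  rows:
    - [[-0.0008,0,0],[0,0,0],0.0]
    - [[-0.0014,0,0],[0,0,0],0.0]
    - [[-0.002,0,0],[0,0,0],0.0]
    - [[-0.0022,0,0],[0,0,0],0.0]

```text
time_s: 22.62
ee_pos: [0.6259, -0.2028, 0.0644]
ee_rot: [[0.252, 0.968, 0.01], [0.968, -0.252, 0.02], [0.021, 0.004, -1.0]]
force: [4.2, 9.1, 1.4]
grip_width: -0.001
```

```bash
cat > rd.py <<'E'
from h import *
c,sn=np.cos(G["yaw"]),np.sin(G["yaw"])
for i in range(6):
    im=ctrl.grab_frame("scene"); s=ctrl.state(); f=s["force"]
    print(s["time_s"],round(-sn*f[0]+c*f[1],2),round(c*f[0]+sn*f[1],2),np.round(f[2],2),np.hypot(*s["torque"][:2]).round(2))
E
python3 rd.py
```

```text
22.675 9.85 0.82 0.59 1.54
22.725 9.91 0.92 1.25 1.5
22.775 9.29 1.22 1.48 1.52
22.825 10.01 1.34 0.89 1.48
22.875 9.58 0.42 2.32 1.5
22.925 9.71 1.58 1.64 1.52
```

```bash
python3 rd.py; python3 rd.py|tail -1
```

```text
22.975 9.54 0.71 1.63 1.45
23.025 9.43 2.04 0.55 1.46
23.075 9.52 1.82 1.78 1.54
23.125 9.18 1.24 1.43 1.55
23.175 9.77 0.95 0.4 1.5
23.225 8.7 2.06 2.02 1.49
23.525 9.89 1.24 1.39 1.5
```

Request:
step_arm:
  rows:
    - [[0.001,0,0],[0,0,0],0.0]
    - [[0.004,0,0],[0,0,0],0.0]
    - [[0.012,0,0],[0,0,0],0.0]
    - [[0.02,0,0],[0,0,0],0.0]
    - [[0.02,0,-0.02],[0,0,0],0.0]
    - [[0.02,0,-0.07],[0,0,0],0.0]
    - [[0.02,0,-0.12],[0,0,0],0.0]
    - [[0.02,0,-0.13],[0,0,0],0.0]

```text
time_s: 24.52
ee_pos: [0.6323, -0.1874, 0.2023]
ee_rot: [[0.251, 0.968, 0.02], [0.968, -0.252, 0.014], [0.019, 0.016, -1.0]]
force: [0.4, -0.7, 0.2]
grip_width: 0.002
```

```bash
python3 st.py; python3 -c "
from h import *
print(go([.52,0.03,.25],.0))"
```

```text
t 24.525 tcp g [0.0585 0.0231 0.2023] F g [ 0.54 -0.56  0.16] tq [-0.02 -0.01 -0.01]
([0.1831, -0.1626, -0.0468], [0.018, -0.0167, -0.2541])
```

Request:
step_arm:
  rows:
    - [[0.05,-0.05,-0.02],[0.018,-0.017,-0.1],0.0]
    - [[0.1,-0.1,-0.047],[0.018,-0.017,-0.2],0.0]
    - [[0.15,-0.14,-0.047],[0.018,-0.017,-0.25],0.0]
    - [[0.183,-0.163,-0.047],[0.018,-0.017,-0.254],0.0]
    - [[0.183,-0.163,-0.047],[0.018,-0.017,-0.254],0.0]
    - [[0.183,-0.163,-0.047],[0.018,-0.017,-0.254],0.0]

```text
time_s: 25.28
ee_pos: [0.5195, 0.0301, 0.2504]
ee_rot: [[-0.001, 1.0, 0.0], [1.0, 0.001, -0.001], [-0.001, 0.0, -1.0]]
force: [-0.1, -0.2, 0.2]
grip_width: -0.001
```

```bash
python3 - <<'E'
from h import *
im=ctrl.grab_frame("scene");cv2.imwrite("pics/s15.png",im);cv2.imwrite("pics/s15z.png",cv2.resize(im[230:340,85:240],None,fx=5,fy=5,interpolation=cv2.INTER_CUBIC))
im=ctrl.grab_frame("top");cv2.imwrite("pics/t15.png",cv2.resize(im[140:250,305:460],None,fx=5,fy=5,interpolation=cv2.INTER_CUBIC))
E
```

```text
(no output)
```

View pics/s15z.png

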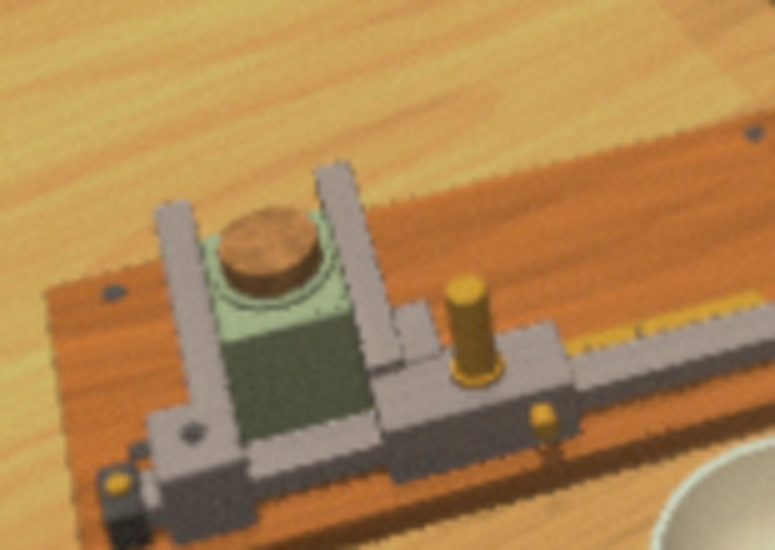

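View pics/t15.png

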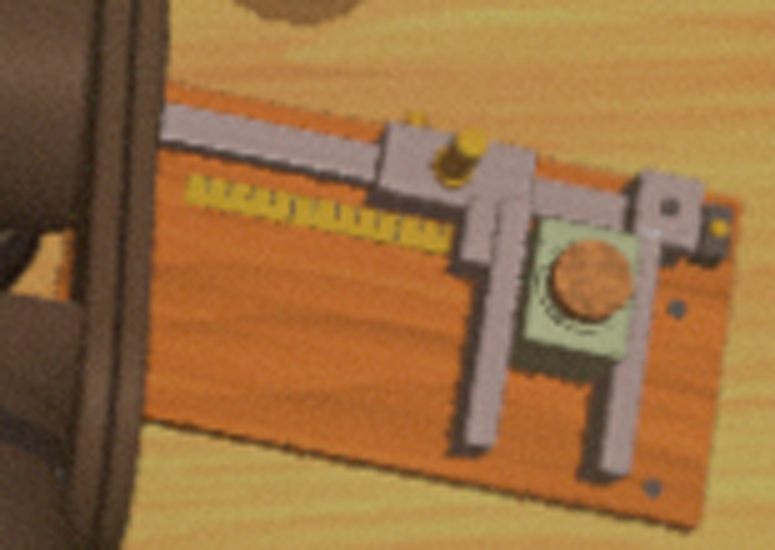

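View pics/s15.png

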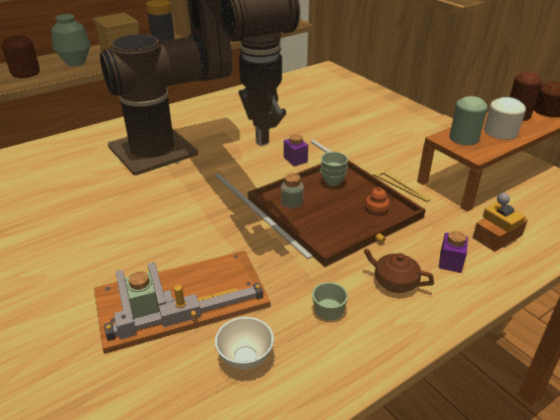

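```bash
python3 -c "
from h import *
print(go(gw(-.01,-.11,.19),G['yaw']))"
```

```text
([-0.3284, 0.0136, 0.0603], [-0.0002, 0.0008, 0.2483])
```

Request:
step_arm:
  rows:
    - [[-0.06,0.003,0],[0,0,0.1],0.0]
    - [[-0.12,0.006,0],[0,0,0.2],0.0]
    - [[-0.18,0.01,0.01],[0,0,0.248],0.0]
    - [[-0.24,0.014,0.03],[0,0,0.248],0.0]
    - [[-0.3,0.014,0.05],[0,0,0.248],0.0]
    - [[-0.328,0.014,0.06],[0,0,0.248],0.0]
    - [[-0.328,0.014,0.06],[0,0,0.248],0.0]
    - [[-0.328,0.014,0.06],[0,0,0.248],0.0]

```text
time_s: 26.38
ee_pos: [0.5333, -0.2994, 0.1901]
ee_rot: [[0.248, 0.969, -0.001], [0.969, -0.248, -0.0], [-0.0, -0.001, -1.0]]
force: [0.8, 0.0, 0.4]
grip_width: 0.003
```

```bash
python3 - <<'E'
from h import *
import pickle
pickle.dump(ctrl.calibration("wrist"),open("w16.pkl","wb"))
im=ctrl.grab_frame("wrist");cv2.imwrite("pics/w16.png",im)
cv2.imwrite("pics/w16z.png",cv2.resize(im[60:260,190:390],None,fx=3.9,fy=3,interpolation=cv2.INTER_CUBIC))
cv2.imwrite("pics/w16.png",im)
E
```

```text
(no output)
```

View pics/w16.png

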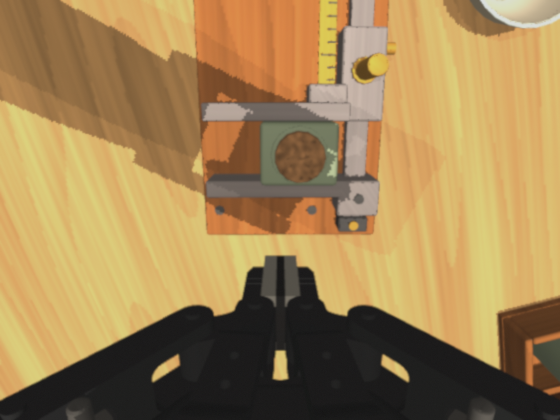

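```bash
python3 - <<'E'
import cv2
im=cv2.imread("pics/w16.png"); cv2.imwrite("pics/w16y.png",cv2.resize(im[90:210,195:390],None,fx=4,fy=4,interpolation=cv2.INTER_CUBIC))
E
```

```text
(no output)
```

View pics/w16y.png

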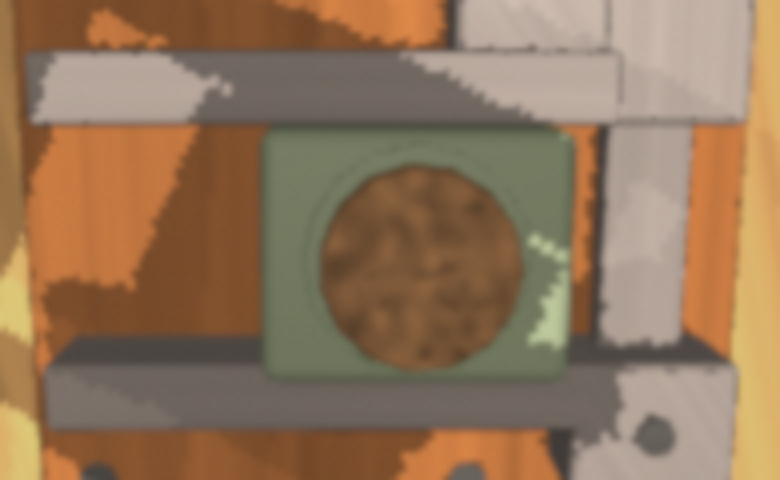

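The wrist view shows both jaw edges straight and parallel, with the sliding jaw's edge near row 122 at tip and root. The caddy sits flush between them, so I'm handing in.

```bash
python3 -c "
from h import *
print(ctrl.state()['time_s'],ctrl.state()['qvel'].round(3)); print(ctrl.sign_off())"
```

```text
26.425 [ 0.019 -0.013  0.002 -0.001 -0.003 -0.002]
the job is handed in; nothing more can be done
None
```

I set the celadon caddy upright on the caliper board, long sides along the jaws and close to the beam, and let go. I then pushed the thumb post with closed fingers until both jaws bore on the caddy. I handed the job in at about 26.4 s with the gripper clear of everything.

**Pressure on the caddy:** I held about 9.6 N on the post for roughly a second. The jaw's drag, measured while it slid, averaged about 3.8 N. That leaves about 5.5–6 N on the caddy, inferred from the wrist force rather than measured directly. Caddy friction on the board could make the fixed jaw's share up to about 1.5 N lower. The highest post reading while pressing was 10.0 N, which would be about 6.2 N on the caddy.

**Squareness:**
- **Close wrist view:** with hands off, the jaw edges look straight and parallel, and the caddy is flush between them.
- **Top view:** this coarser picture suggested about 0.012 rad between the jaws. That is near the picture's noise, but also about the cocking I'd expect from the saddle's springy play.

**Position:** The first fit of the sliding jaw was about 2.5 mm off from the wrist camera. I allowed for that by closing on measured force instead of position.

**Everything else:** In the last scene picture, the other objects and the purple look-alikes stand where they were.

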